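Put the bit driver away and snap the slide lid shut

ROBOT

A 6-joint arm with a two-finger parallel gripper is mounted at the origin on the work surface. World frame = base frame: x ahead of the robot, y to its left, z up, the work surface at z = 0. Lengths are in m, angles in rad, forces in N, time in s.
With the tool pointing down it reaches from about 0.275 to 0.75 m from the base axis. Payload 10.2 kg.
Tool frame: the origin (TCP) lies midway between the tips of the shut fingers; the grasp point (between the pads) lies 19 mm behind it (env.hold_point_z is the distance from the TCP to the grasp point, in m); x points along the fingers, z is the direction in which the jaws open and shut, and the axes are right-handed (so a half turn about x gives the same grasp; the last joint's range is limited). The gripper opens to 85 mm and grips with 20 to 120 N. Pads are 22 mm wide; open, the fingers measure 114 mm over their backs; the gripper's body (76 mm by 85 mm) begins 54 mm behind the grasp point. The pads swing forward as they close: fully open they stand 13 mm farther back than shut.
Start: joints at [0.894, 0.313, 1.498, -0, 1.331, -0.223], TCP at [0.23, 0.472, 0.231] pointing down, gripper open.
Joint ranges: [-2.94, 2.94], [-0.97, 2.17], [0.19, 2.56], [-1.23, 4.37], [0.02, 3.11], [-2.88, 2.88]. Speed limits (rad/s): [2.39, 2.39, 3.01, 3.14, 3.14, 3.14].

INTERFACE

Orientations are given as a unit quaternion [x, y, z, w].
In Python, from bench import env, kinematics, monitor, eyes, job gives the robot as it stands. The module is installed in compiled form; this text tells all that it offers. Calls block until the motion is done:
- env.reach(position, orientation): joint-space move of the TCP to a pose.
- env.movel(position, velocity=0.15, frame=None, guard=None): straight line of the TCP; frame=None keeps the orientation; velocity is the mean speed in m/s. With guard (N) it stops when the force on the tool has changed by that much, and returns True; else False.
- env.set_joints(angles): joint-space move.
- env.release() and env.close_gripper(effort=None): open the fingers fully, or close them until they stop; effort is the grip in N (None keeps the last).
- env.hold(seconds).
- kinematics.ik(position, orientation): joint angles nearest the present ones, or None.
- monitor.sense(): the state.
- eyes.grab_frame(name): name is "scene" or "top" or "wrist"; returns a dict with "frame" (420x560x3 uint8, red, green, blue), "mtx" (3x3 intrinsics, pixels), "view" (4x4, takes a point from world to camera coordinates). Camera axes: x right, y down, z forward; pixel columns grow to the right and rows downward; lengths in m; the calibration is good to about 2 mm. A picture is of the moment at which its call begins. There is no depth.
A pose or a line that the arm cannot do raises env.MotionError and nothing moves.
- job.hand_in(): hands the job in, once; it reports no verdict.
The state is a dict: "clock": time; "joints": joint angles; "qvel": joint speeds; "joint_efforts": joint torques, N m; "position": TCP position; "ee_rot": TCP orientation; "contact_force": force on the tool from outside, world axes, zero at the start; "ft_torque": the same for the moment, N m; "finger_gap": opening from 0.0 (shut) to 1.0 (fully open).
Only numpy, scipy, OpenCV 4.12 (cv2) and the standard library are available. Lean on these libraries where they do the work, as an engineer would, in place of code of your own. Each camera call takes 0.05 s, during which the arm holds its last target.

TASK

The repair is done: lay the short bit driver flat in the open bay of the bit case, without dropping it, then slide the case's lid fully shut, past the snap ridge and right up to its end wall. The ridge wants a firm push, but the end wall is thin: ease off once the lid has snapped home and do not ram it. Leave the other things on the bench where they are.

Things in the scene. Friction and masses are not known exactly. Their poses are not given: they have to be found in the camera images.
- bit_case: dark grey plastic case for screwdriver bits, 100 (x) by 192 (y) by 36.5 mm high, on a thin mat; origin at its underside, y -97 to +95 mm. The lid slides shut towards its +y. Floor top at z 3 mm; side walls 9 mm thick, 82 mm clear between them, each with a groove (z 28 to 33 mm, 5 mm deep, under a 3.5 mm lip) for the lid's edges. -y end: open mouth over a low wall
- gel_mat: soft dark mat, 125 by 215 by 4 mm, flat on the bench under the case (origin at its underside, same x and y as the case at rest). It gives about 1 mm per 6 N along the case's y and springs back, so the whole case shifts a few mm under a push
- snap_ridge: sprung round bar across the case (x), 60 mm long, 4 mm thick, on the mouth's low wall: case y -91, its top 28 mm above the case's underside. Origin on its axis. It sinks when the lid's bead is forced over it
- end_wall: the case's far end wall, 5 mm thick, 82 mm wide, 36.5 mm high, part of the case; it is the lid's stop, and thin: it may crack above 30 N. Origin at its foot, in its middle (case y +92.5 mm)
- case_stop (a point): point on the inner face of the end wall, in the middle, 28 mm above the case's underside: where the lid's leading edge is when it is shut
- bay (a point): point on the floor of the bay for the driver, midway across, 28 mm from the case's origin towards +y. The bay is 82 mm wide and runs from case y -35 (a 20 mm high divider; a rack of bits lies behind it, under the lid) to +90 mm (end wall); the part beyond the lid's leading edge is open from above
- lid: mid-grey flat plastic lid, 90.4 (x) by 187 (y) by 4 mm, 56 to 91 g, origin at the centre of its underside, +y the closing direction; edges in the case's grooves with 1 mm play. Starts drawn open by 108 to 124 mm: it sticks out of the mouth and droops 1 to 2 mm, and comes level as it goes in; until the ridge it slides freely (1 or 2 N)
- lid_nose (a point): middle of the lid's leading (+y) edge, underside; meets case_stop when shut. A round bead under the lid's tail (2.3 mm deep, 8 mm from the tail edge) meets the snap ridge from 5 to 6 mm before shut; it takes a push of some 12 to 22 N to force it over (crest 2.4 mm before shut). Then the push falls at once by 4 N or more, and it rises again as the lid meets the end wall
- thumb_bar (a point): centre of the upright bar on top of the lid near its tail, for pushing or pinching: 46 mm across (x), 12 mm thick (y), 14 mm high, its foot (the lid's top face) 7 mm below this point, its top 7 mm above; the flat lid goes on 17.5 mm behind it
- driver: the short bit driver: an eight-sided aluminium handle 52 mm long, 16 mm across the flats, with a round steel cap (13 mm) at its -x end and a round steel nose (9 mm) at its +x end, 80 mm over all, 42 to 84 g; lies along its x on the bench, origin under its middle, 8 mm below its axis
- driver_mid (a point): middle of the driver, on its axis (8 mm above the bench when it lies there)
- long_screwdriver: not for the case: a longer screwdriver with a dark blue eight-sided handle (80 mm long, 20 mm across) and a thin blade, 164 mm over all, lying along its x; it and the driver swap sides of the bench
- mouse: a black computer mouse, 95 by 56 by 31 mm; leave alone
- screw_dish: a square steel dish of small screws, 90 by 90 by 20 mm; leave alone
- memory_module: a green memory module lying flat, 68 by 30 by 4 mm; leave alone
- tweezers: steel tweezers lying flat, about 145 mm long, 5 mm high; leave alone
Things that resemble listed ones, but are neither listed nor needed, are in the scene too. Leave any green look-alike of the gel_mat alone.

How it is judged:
By the outcome, as a careful person would: the job done as asked, in the order asked, and still so for the second after the job is handed in, with the robot touching nothing.
It also fails if it takes over 58 s, if anything falls off the work surface, if the arm or the gripper's body presses on something with over 40 N, if the wrist force passes 120 N, or if a joint passes its speed limit or range.

## Working session

There is one attempt and no reset: what is moved stays moved. The work goes in short steps, each a Python script; the robot and the scene stay as the last script left them, time stands still between calls to the robot, and variables do not carry over. Pictures are saved under pics/ and viewed, and the job is handed in when it is done.

```bash
mkdir -p pics
python3 - <<'E'
from bench import env, kinematics, monitor, eyes, job
import cv2
for n in ("scene","top"):
    g=eyes.grab_frame(n); cv2.imwrite(f"pics/{n}0.png",cv2.cvtColor(g["frame"],cv2.COLOR_RGB2BGR)); print(n,g["mtx"].tolist(),g["view"].tolist())
s=monitor.sense(); print(s["clock"],s["position"],s["ee_rot"],s["contact_force"],env.hold_point_z)
E
```

```text
scene [[541.3717652128986, 0.0, 279.8036029379081], [0.0, 541.3717652128986, 212.96735360869968], [0.0, 0.0, 1.0]] [[-0.32202737290569566, 0.9465735191756831, 0.01723206008631305, 0.13251489605493272], [0.7598516668920186, 0.2692758081309067, -0.591705994119434, -0.31951689328950916], [-0.5647334020764812, -0.177451717238266, -0.8059696474609414, 1.7411697787834712], [0.0, 0.0, 0.0, 1.0]]
top [[429.63141696692134, 0.0, 282.8627069248548], [0.0, 429.63141696692134, 214.2574378194979], [0.0, 0.0, 1.0]] [[-0.007830331467638979, -0.9996612669855744, -0.024820096653779548, 0.03967606606118401], [-0.9874473125530046, 0.011645617319220123, -0.15751883864828084, 0.46975454031637687], [0.1577545271646927, 0.023275113019066825, -0.9872040205919917, 1.053724354594255], [0.0, 0.0, 0.0, 1.0]]
0.1 [0.23000309 0.47169555 0.23079312] [-0.37482938  0.60004023  0.37459021  0.59928026] [0.44721491 0.92197425 0.37406706] 0.0187
```

View pics/scene0.png

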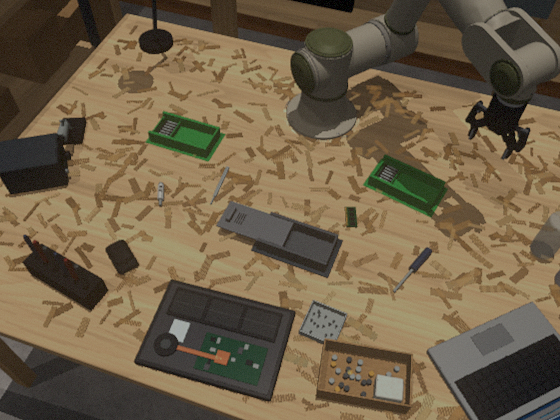

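View pics/top0.png

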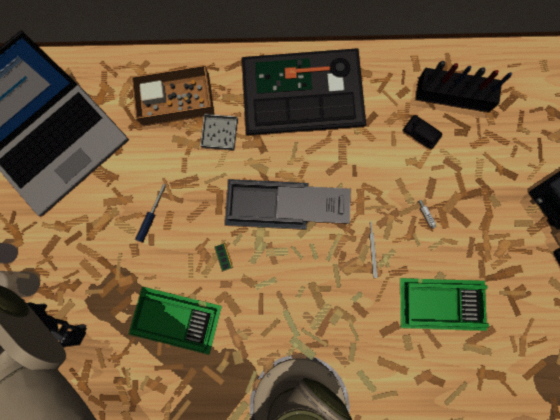

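The top view shows two candidates for the driver. The small silver one at (427,213) is short and about 80 mm long. The blue-handled one at (150,212) is the long screwdriver. The case is at (267,204) with its lid sticking out to the right. I'll enlarge both areas to confirm.

Run:
```python
import cv2,numpy as np
t=cv2.imread("pics/top0.png");s=cv2.imread("pics/scene0.png")
a=cv2.resize(t[190:240,400:455],(440,400),interpolation=cv2.INTER_CUBIC)
b=cv2.resize(s[175:211,140:180],(360,400),interpolation=cv2.INTER_CUBIC)
cv2.imwrite("pics/c1.png",np.hstack([a,b]))
cv2.imwrite("pics/c2.png",cv2.resize(t[170:240,215:360],None,fx=5.5,fy=5.5,interpolation=cv2.INTER_CUBIC))
cv2.imwrite("pics/c3.png",cv2.resize(s[195:280,210:350],None,fx=5.5,fy=5.5,interpolation=cv2.INTER_CUBIC))
```

```text
(no output)
```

View pics/c1.png

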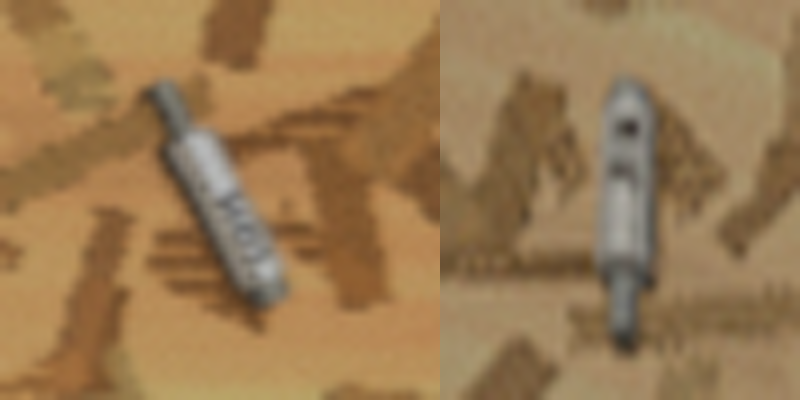

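View pics/c2.png

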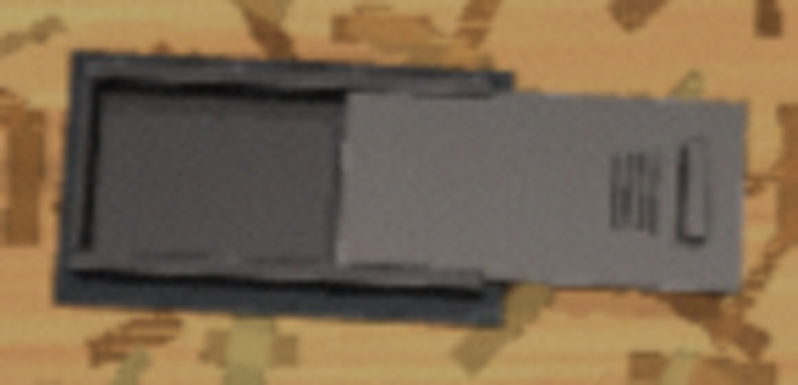

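View pics/c3.png

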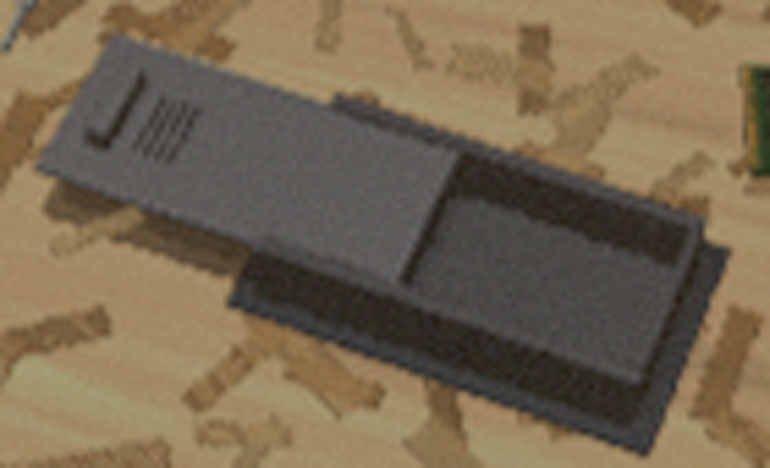

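```bash
cat > h.py <<'E'
import numpy as np,cv2
from bench import env, kinematics, monitor, eyes, job
def ray(g,px,z):
    R=g["view"][:3,:3];t=g["view"][:3,3];c=-R.T@t
    d=R.T@np.linalg.solve(g["mtx"],[px[0],px[1],1.]);return c+d*(z-c[2])/d[2]
def proj(g,p):
    q=g["mtx"]@(g["view"][:3,:3]@np.asarray(p)+g["view"][:3,3]);return q[:2]/q[2]
def save(g,n,box=None,f=1):
    a=cv2.cvtColor(g["frame"],cv2.COLOR_RGB2BGR)
    if box: a=a[box[1]:box[3],box[0]:box[2]]
    cv2.imwrite("pics/"+n,cv2.resize(a,None,fx=f,fy=f,interpolation=cv2.INTER_CUBIC))
E
python3 - <<'E'
from h import *
np.set_printoptions(precision=4,suppress=True)
T=eyes.grab_frame("top");S=eyes.grab_frame("scene")
c2=lambda x,y:((x+.5)/5.5+215-.5,(y+.5)/5.5+170-.5); c3=lambda x,y:((x+.5)/5.5+210-.5,(y+.5)/5.5+195-.5)
def show(n,f,g,pts,z):
    P=np.array([ray(g,f(*p),z)[:2] for p in pts]); print(n,P.tolist() and P.round(4).tolist(), 'mean',P.mean(0)); return P
show('mat top',c2,T,[(73,50),(515,72),(500,325),(55,303)],.004)
show('mat scene',c3,S,[(728,247),(650,455),(230,303)],.004)
show('lid T',c2,T,[(345,93),(338,265),(740,292),(747,100)],.037)
show('lid S',c3,S,[(458,155),(405,283),(38,168),(110,36)],.037)
show('thumb T',c2,T,[(685,140),(708,140),(705,243),(680,243)],.051)
# driver segmentation: low-saturation bright/grey
for n,g,b in(("T",T,(412,190,445,238)),("S",S,(152,178,172,212))):
    f=g["frame"][b[1]:b[3],b[0]:b[2]]; hsv=cv2.cvtColor(f,cv2.COLOR_RGB2HSV)
    m=(hsv[...,1]<60).astype(np.uint8)
    k,l,st,ce=cv2.connectedComponentsWithStats(m); i=1+np.argmax(st[1:,4]); 
    cnt=np.argwhere(l==i)[:,::-1]+[b[0],b[1]]
    r=cv2.minAreaRect(cnt.astype(np.float32)); print(n,st[i],r)
    bp=cv2.boxPoints(r); P=np.array([ray(g,p,.008)[:2] for p in bp]); print(P, P.mean(0), np.linalg.norm(np.diff(P,axis=0),axis=1))
E
```

```text
mat top [[0.5732, 0.1817], [0.5594, -0.032], [0.4368, -0.0228], [0.4497, 0.1887]] mean [0.5048 0.0789]
mat scene [[0.4502, 0.189], [0.5742, 0.1846], [0.5609, -0.0283]] mean [0.5284 0.1151]
lid T [[0.5426, 0.0488], [0.4614, 0.0525], [0.4467, -0.1321], [0.5368, -0.1382]] mean [ 0.4969 -0.0423]
lid S [[0.4645, 0.054], [0.5426, 0.0533], [0.5391, -0.134], [0.4533, -0.1313]] mean [ 0.4999 -0.0395]
thumb T [[0.5153, -0.1074], [0.5152, -0.1179], [0.4675, -0.1151], [0.4676, -0.1038]] mean [ 0.4914 -0.1111]
T [  7  10  16  28 149] ((426.55389404296875, 213.46925354003906), (29.89236831665039, 6.2017364501953125), 60.2551155090332)
[[ 0.503  -0.3122]
 [ 0.511  -0.3265]
 [ 0.4424 -0.3605]
 [ 0.4346 -0.3462]] [ 0.4727 -0.3363] [0.0164 0.0765 0.0163]
S [  5   4   7  24 118] ((160.0, 193.5), (23.0, 6.0), 90.0)
[[ 0.4385 -0.3628]
 [ 0.4327 -0.3466]
 [ 0.5075 -0.3101]
 [ 0.5131 -0.3257]] [ 0.4729 -0.3363] [0.0171 0.0832 0.0166]
```

The crops confirm it: the silver driver at (427,213) has a short handle, a cap and a nose, and measures about 80 x 16 mm. Its middle is (0.473,-0.336) and its axis is at about 26°. The case is at (0.505,0.079) with yaw about -3.6°. The lid nose is at case y of about -27, so the lid is drawn open by about 117 mm, which is in range.

Fully open fingers (114 mm) won't fit across the 82 mm bay. They do fit diagonally, with the driver at 30° to case x, so I'll lay it that way.

```bash
cat >> h.py <<'E'
from scipy.spatial.transform import Rotation as Ro
def quat(j):  # tool down, jaw axis at world angle j
    x=np.array([0,0,-1.]);z=np.array([np.cos(j),np.sin(j),0]);return Ro.from_matrix(np.c_[x,np.cross(z,x),z]).as_quat()
E
python3 - <<'E'
from h import *
for j in (116.4,-63.6,):
    for p,jj in(((.4728,-.3363,.12),j),((.4728,-.3363,.002),j),((.507,.11,.12),j),((.507,.11,.009),j),((.49,-.12,.05),j-30)):
        q=kinematics.ik(list(p),quat(np.radians(jj)).tolist()); print(j,p,None if q is None else np.round(q,2))
j=116.4
q1=kinematics.ik([.4728,-.3363,.13],quat(np.radians(j)).tolist());q2=kinematics.ik([.4728,-.3363,.13],quat(np.radians(j-180)).tolist())
q=q1 if abs(q1[5])<abs(q2[5]) else q2
env.set_joints(q)
s=monitor.sense();print(s["clock"],s["position"],s["joints"],s["contact_force"])
g=eyes.grab_frame("wrist");save(g,"w1.png");print(g["mtx"].tolist(),g["view"].tolist());import pickle;pickle.dump(g,open("w1.pkl","wb"))
E
```

```text
116.4 (0.4728, -0.3363, 0.12) [-0.82  0.54  1.47 -0.    1.14 -2.85]
116.4 (0.4728, -0.3363, 0.002) [-0.82  0.7   1.55 -0.    0.89 -2.85]
116.4 (0.507, 0.11, 0.12) [-0.01  0.42  1.66 -0.    1.06 -2.04]
116.4 (0.507, 0.11, 0.009) [-0.01  0.59  1.74 -0.    0.81 -2.04]
116.4 (0.49, -0.12, 0.05) [-0.47  0.49  1.76 -0.    0.88 -1.98]
-63.6 (0.4728, -0.3363, 0.12) [-0.82  0.54  1.47 -0.    1.14  0.29]
-63.6 (0.4728, -0.3363, 0.002) [-0.82  0.7   1.55 -0.    0.89  0.29]
-63.6 (0.507, 0.11, 0.12) [-0.01  0.42  1.66  0.    1.06  1.1 ]
-63.6 (0.507, 0.11, 0.009) [-0.01  0.59  1.74  0.    0.81  1.1 ]
-63.6 (0.49, -0.12, 0.05) [-0.47  0.49  1.76 -0.    0.88  1.16]
3.1833 [ 0.47317601 -0.33573026  0.13010184] [-8.18940901e-01  5.25409460e-01  1.45935625e+00  7.03282792e-05
  1.15671722e+00  2.89898351e-01] [-0.71696113  0.06606334 -0.31201037]
[[330.08125644427156, 0.0, 282.1622031418173], [0.0, 330.08125644427156, 207.56962058742255], [0.0, 0.0, 1.0]] [[0.4449659431097251, -0.8955474257290673, -0.0003431362938550107, -0.5110657514181183], [-0.8596050241254523, -0.4272148291844772, 0.2802975066302963, 0.2560186024577761], [-0.25116630341420393, -0.12442788270689646, -0.9599131158778514, 0.35767529772523937], [0.0, 0.0, 0.0, 1.0]]
```

View pics/w1.png

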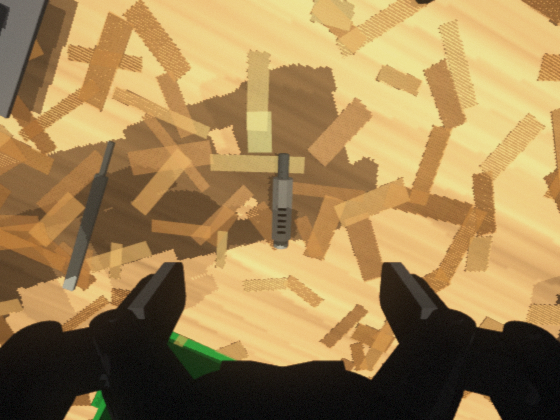

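The wrist view shows the driver upright: nose tip at (284,153), cap end at (281,248). The tweezers, (90,215), are well clear.

Run:
```python
from h import *
import pickle
g=pickle.load(open("w1.pkl","rb"))
a=ray(g,(284.5,153),.010);b=ray(g,(281,248),.010);d=a-b
print(a,b,(a+b)/2,np.linalg.norm(d),np.degrees(np.arctan2(d[1],d[0])))
l=ray(g,(274,190),.012);r=ray(g,(292.5,190),.012);print((l+r)/2,np.linalg.norm(l-r))
```

```text
[ 0.50980659 -0.31942749  0.01      ] [ 0.43620558 -0.35283243  0.01      ] [ 0.47300608 -0.33612996  0.01      ] 0.0808269687750711 24.411641930509436
[ 0.48304859 -0.33164805  0.012     ] 0.014913874679535815
```

Run:
```python
from h import *
Q=quat(np.radians(25-90)).tolist()
print(env.movel([.4728,-.3362,.05],velocity=.15,frame=Q))
print(env.movel([.4728,-.3362,.002],velocity=.06,guard=8))
s=monitor.sense();print(s["clock"],s["position"],s["contact_force"])
env.close_gripper(40)
s=monitor.sense();print(s["clock"],s["position"],s["contact_force"],s["finger_gap"])
env.movel([.4728,-.3362,.12],velocity=.15)
s=monitor.sense();print(s["clock"],s["position"],s["contact_force"],s["finger_gap"])
g=eyes.grab_frame("wrist");save(g,"w2.png");import pickle;pickle.dump(g,open("w2.pkl","wb"))
```

```text
False
False
4.8667 [ 0.47300248 -0.33638716  0.00235018] [0.12524739 0.87336475 0.04354404]
5.5083 [ 0.47286144 -0.3362947   0.0021776 ] [-0.64988501  0.68366638  1.9744909 ] 0.17024877542813147
6.4417 [ 0.47240015 -0.33581188  0.11898881] [ 0.05591592  0.27239645 -1.45503862] 0.17138751008319295
```

View pics/w2.png

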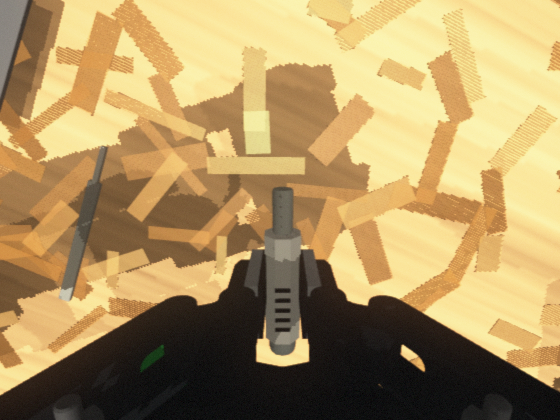

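Firmly held and level: nose at (283,190), cap at (283,345). Next I'll hover over the bay.

Run:
```python
from h import *
env.reach([.507,.1105,.16],quat(np.radians(26.4-90)).tolist())
s=monitor.sense();print(s["clock"],s["position"],s["contact_force"],s["finger_gap"])
g=eyes.grab_frame("wrist");save(g,"w3.png");import pickle;pickle.dump(g,open("w3.pkl","wb"))
g=eyes.grab_frame("top");save(g,"t3.png",(210,160,365,250),5)
```

```text
8.1417 [0.50726637 0.10969201 0.15986637] [-0.47143869 -0.80687319 -0.96057855] 0.17280881206556514
```

View pics/w3.png

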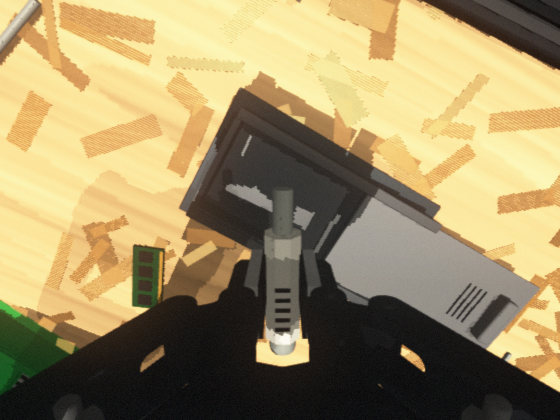

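Run:
```python
from h import *
import pickle
g=pickle.load(open("w3.pkl","rb"))
f=g["frame"].astype(float); f=np.clip(255*(f/255)**.6,0,255).astype(np.uint8)
g2=dict(g,frame=f); save(g2,"w3b.png",(180,80,450,270),2.95)
# predicted points
c=np.array([.5048,.0789]);y=np.radians(-3.6);R=np.array([[np.cos(y),-np.sin(y)],[np.sin(y),np.cos(y)]])
for n,u,v,z in (("wall +x+y",.05,.095,.0405),("wall -x+y",-.05,.095,.0405),("in +x+y",.041,.09,.0405),("in -x+y",-.041,.09,.0405),("wall +x-y",.05,-.097,.0405),("mat+x+y",.0625,.1075,.004),("mat-x+y",-.0625,.1075,.004),("mat+x-y",.0625,-.1075,.004),("nose+",.041,-.027,.037),("nose-",-.041,-.027,.037)):
    p=c+R@[u,v];q=proj(g,[*p,z]);print(n,q.round(1),((q-[180,80])*2.95).round(0))
```

```text
wall +x+y [241.4 106.7] [181.  79.]
wall -x+y [184.9 216.1] [ 14. 401.]
in +x+y [241.7 120.8] [182. 120.]
in -x+y [195.1 209.9] [ 44. 383.]
wall +x-y [444.4 226.3] [780. 432.]
mat+x+y [240.4  86.2] [178.  18.]
mat-x+y [178.1 208.9] [ -5. 380.]
mat+x-y [443.2 207.7] [776. 377.]
nose+ [367.8 193.9] [554. 336.]
nose- [315.7 272. ] [400. 566.]
```

View pics/w3b.png

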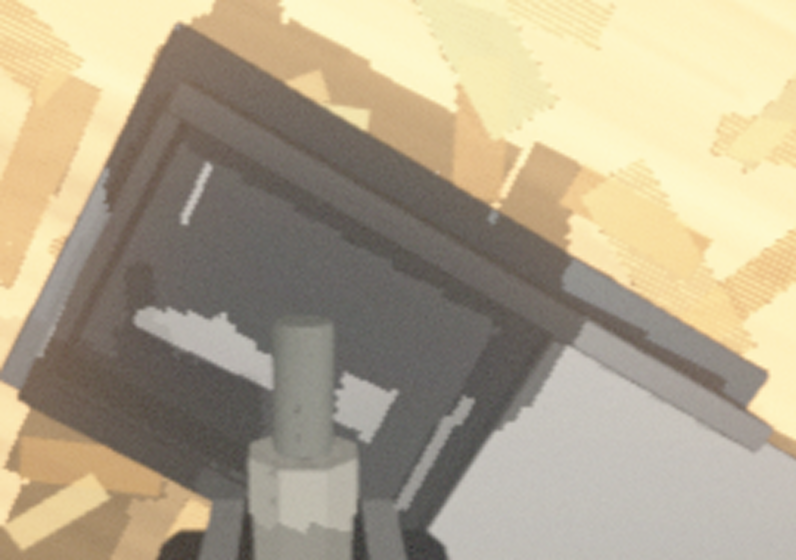

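Run:
```python
from h import *
import pickle
g=pickle.load(open("w3.pkl","rb"))
a=ray(g,(283,190),.166);b=ray(g,(283,353),.166)
print(a,b,(a+b)/2,np.linalg.norm(a-b),np.degrees(np.arctan2(*(a-b)[1::-1])))
x,y=.506,.1099
print(env.movel([x,y,.06],velocity=.15,guard=10))
s=monitor.sense();print(s["clock"],s["position"],s["contact_force"],s["finger_gap"])
g=eyes.grab_frame("wrist");save(g,"w4.png");g=eyes.grab_frame("scene");save(g,"s4.png",(210,170,360,290),5)
```

```text
[0.543118   0.12713277 0.166     ] [0.46974946 0.09081785 0.166     ] [0.50643373 0.10897531 0.166     ] 0.08186400341552912 26.33383770762582
False
9.0583 [0.5065588  0.10981082 0.060754  ] [ 0.59315839 -0.17928093  0.18989635] 0.17105145156739338
```

View pics/w4.png

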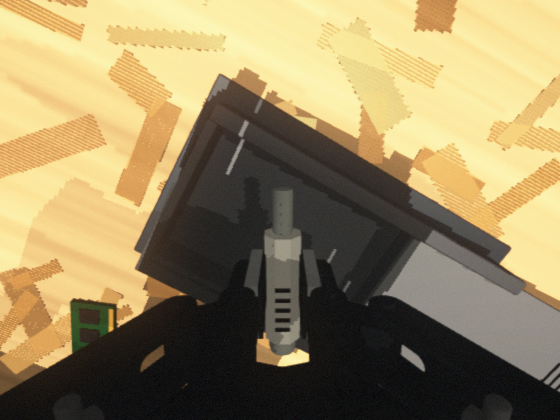

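View pics/s4.png

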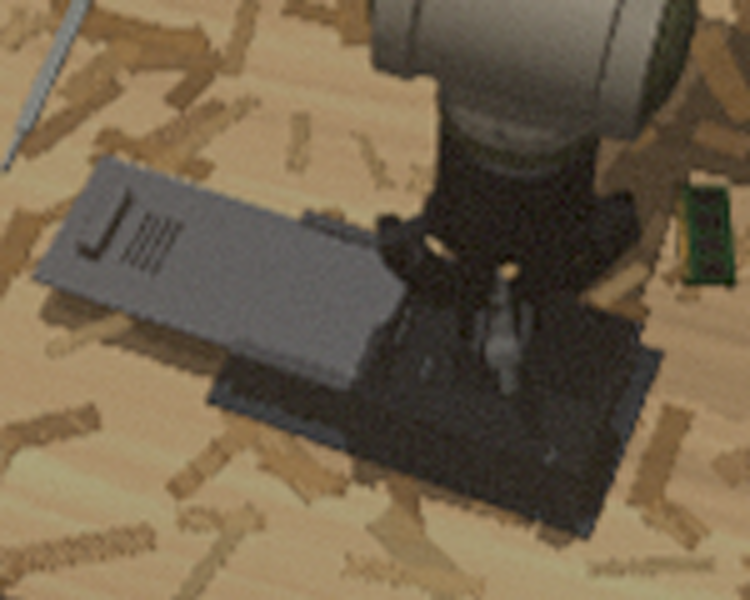

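Run:
```python
from h import *
x,y=.506,.1099
print(env.movel([x,y,.03],velocity=.08,guard=6))
s=monitor.sense();print(s["clock"],s["position"],s["contact_force"],s["finger_gap"])
print(env.movel([x,y,.006],velocity=.03,guard=4))
s=monitor.sense();print(s["clock"],s["position"],s["contact_force"],s["finger_gap"])
g=eyes.grab_frame("wrist");save(g,"w5.png")
```

```text
False
9.6833 [0.50611003 0.10988636 0.0300909 ] [ 0.193429    0.49393144 -0.74447814] 0.167519227958807
True
10.35 [0.50590854 0.10988733 0.00913229] [-0.49117267  0.77016257  6.18626075] 0.16967863067519506
```

View pics/w5.png

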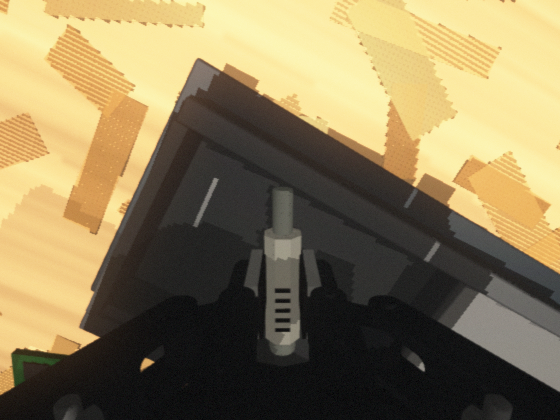

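Contact came at TCP z = 0.0091, exactly the expected floor height, and the driver is inside the bay. Releasing.

Run:
```python
from h import *
env.release()
s=monitor.sense();print(s["clock"],s["position"],s["contact_force"],s["finger_gap"])
p=s["position"]
print(env.movel([p[0],p[1],.07],velocity=.1,guard=12))
s=monitor.sense();print(s["clock"],s["position"],s["contact_force"],s["finger_gap"])
env.movel([p[0],p[1],.15],velocity=.2)
g=eyes.grab_frame("wrist");save(g,"w6.png");import pickle;pickle.dump(g,open("w6.pkl","wb"))
```

```text
11.0833 [0.50544983 0.10990677 0.00878778] [-0.81057502 -0.45982063 -0.59057799] 1.0000622804806125
False
11.8417 [0.50510537 0.10989607 0.06953426] [-1.20747055 -0.16019613 -0.34692704] 1.0009905411401012
```

View pics/w6.png

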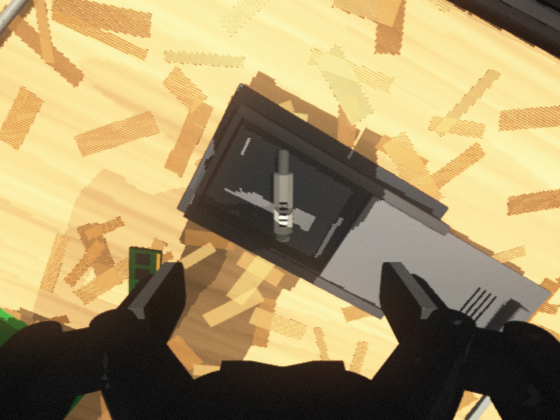

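The driver lies flat in the bay at (284,195), and the lid and case haven't moved. Next I'll shut the fingers and line up behind the thumb bar, with the jaw axis along case x.

Run:
```python
from h import *
c=np.array([.504,.079]);d=np.array([np.sin(np.radians(3.6)),np.cos(np.radians(3.6))])
p=c+d*-.222
for j in(-3.6,176.4):
    q=kinematics.ik([*p,.09],quat(np.radians(j)).tolist());print(j,None if q is None else np.round(q,2))
    if q is not None and abs(q[5])<1.9: best=q
env.close_gripper(20)
print(np.round(best,2));env.set_joints(best)
s=monitor.sense();print(s["clock"],s["position"],s["contact_force"],s["finger_gap"])
g=eyes.grab_frame("wrist");save(g,"w7.png");import pickle;pickle.dump(g,open("w7.pkl","wb"))
for n,u,v,z in(("thumb rear top",0,-.1975,.0505),("tail",0,-.215,.036),("nose",0,-.028,.037),("wall in",0,.09,.0405)):
    q=c+d*v;print(n,proj(g,[*q,z]))
```

```text
-3.6 [-0.51  0.44  1.72 -0.    0.98 -0.45]
176.4 [-0.51  0.44  1.72 -0.    0.98  2.69]
[-0.51  0.44  1.72 -0.    0.98 -0.45]
14.5917 [ 0.4902439  -0.14216103  0.09013962] [ 0.1895894   0.90315273 -0.31014589] 0.0003946348883977254
thumb rear top [281.1892602  198.25085559]
tail [281.33883269 219.56946479]
nose [ 280.63733962 -164.26979797]
wall in [ 279.80632365 -599.59434339]
```

View pics/w7.png

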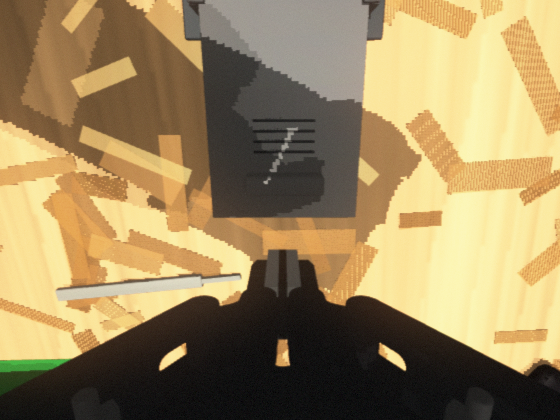

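The wrist view shows the bar centred at about (285,183) and the tail edge at row 217, against a prediction of 219. That's within 1 mm, so I'll lower and push along the free stretch.

```bash
cat >> h.py <<'E'
c=np.array([.504,.079]);d=np.array([np.sin(np.radians(3.6)),np.cos(np.radians(3.6))])
ex=np.array([d[1],-d[0]])
Z=.0415
def tgt(v): return [*(c+d*v+ex*.0005),Z]
def st():
    s=monitor.sense();p=s["position"];f=s["contact_force"]
    return s["clock"],float((np.array(p[:2])-c)@d*1e3),float(np.array(f[:2])@d),f[2],p[2]
E
python3 - <<'E'
from h import *
print(env.movel(tgt(-.222),velocity=.1,guard=6),np.round(st(),4))
print(env.movel(tgt(-.190),velocity=.06,guard=6),np.round(st(),4))
print(env.movel(tgt(-.104),velocity=.06,guard=6),np.round(st(),4))
g=eyes.grab_frame("top");save(g,"t8.png",(210,160,365,250),5)
g=eyes.grab_frame("wrist");save(g,"w8.png")
E
```

```text
False [ 1.527500e+01 -2.220246e+02 -1.006100e+00  3.211000e-01  4.190000e-02]
False [ 1.595830e+01 -1.898885e+02 -7.837000e-01 -2.610000e-01  4.150000e-02]
False [ 1.754170e+01 -1.042218e+02 -1.241000e-01 -4.763000e-01  4.150000e-02]
```

View pics/w8.png

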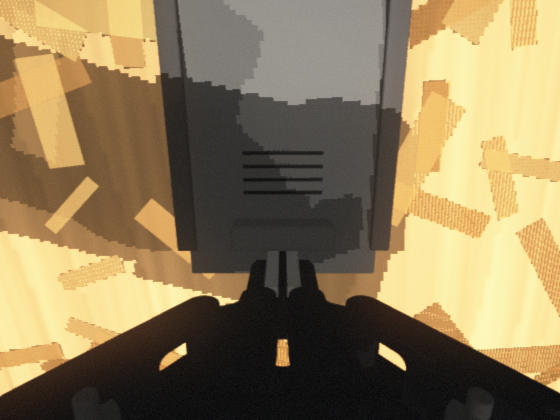

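View pics/t8.png

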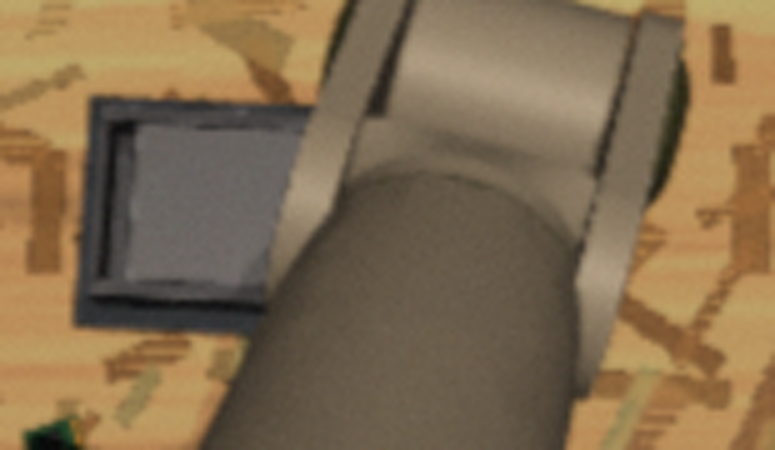

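The lid is running freely in its grooves with about 12 mm to go. For the ridge I'll use small force-watched steps.

```bash
cat > push.py <<'E'
from h import *
import sys
v,vmax,stop=map(float,sys.argv[1:4])
peak=float(sys.argv[4]) if len(sys.argv)>4 else 0
env.movel(tgt(v),velocity=.02,guard=6);k=0
trough=None
while v<vmax:
    v+=.0005
    hit=env.movel(tgt(v),velocity=.012,guard=7); t,y,f,fz,z=st(); F=-f
    print(f"{t:.2f} cmd{v*1e3:.1f} y{y:.2f} F{F:.2f} fz{fz:.1f} z{z*1e3:.1f} {hit}")
    if F>stop: print("stop: force");break
    peak=max(peak,F)
    if peak>9 and F<peak-3.5:
        print("drop",peak,F);break
E
python3 push.py -.0985 -.084 26
```

```text
18.32 cmd-98.0 y-98.02 F0.03 fz0.4 z41.5 False
18.57 cmd-97.5 y-97.49 F-0.23 fz0.4 z41.5 False
18.82 cmd-97.0 y-96.96 F0.28 fz0.3 z41.5 False
19.07 cmd-96.5 y-96.46 F-0.11 fz0.4 z41.5 False
19.32 cmd-96.0 y-95.98 F0.43 fz-0.1 z41.5 False
19.57 cmd-95.5 y-95.59 F0.31 fz-0.5 z41.5 False
19.82 cmd-95.0 y-95.19 F2.61 fz0.7 z41.6 False
20.07 cmd-94.5 y-94.79 F4.48 fz1.5 z41.6 False
20.32 cmd-94.0 y-94.47 F6.17 fz2.5 z41.7 False
20.57 cmd-93.5 y-94.15 F7.77 fz2.6 z41.8 False
20.82 cmd-93.0 y-93.80 F8.89 fz3.9 z41.9 False
21.07 cmd-92.5 y-93.46 F10.22 fz4.6 z42.0 False
21.32 cmd-92.0 y-93.09 F9.90 fz6.6 z42.2 False
21.57 cmd-91.5 y-92.66 F10.89 fz7.9 z42.4 False
21.82 cmd-91.0 y-92.37 F11.35 fz7.3 z42.4 False
22.07 cmd-90.5 y-92.05 F12.72 fz7.3 z42.4 False
22.32 cmd-90.0 y-91.71 F14.16 fz6.1 z42.4 False
22.57 cmd-89.5 y-91.37 F15.62 fz7.1 z42.4 False
22.82 cmd-89.0 y-91.02 F15.57 fz7.2 z42.4 False
23.07 cmd-88.5 y-90.67 F17.84 fz7.4 z42.4 False
23.32 cmd-88.0 y-90.26 F17.98 fz6.8 z42.5 False
23.57 cmd-87.5 y-89.81 F18.25 fz6.5 z42.5 False
23.82 cmd-87.0 y-88.11 F9.06 fz5.0 z42.2 False
drop 18.24757305984881 9.064715322209665
```

The snap came at 18.2 N, then fell to 9 N. The lid has travelled about 6 mm since bead contact, so it's home or nearly so. I'll ease on gently to confirm that the force rises at the end wall.

Run:
```python
from h import *
env.hold(.2);print(np.round(st(),3)); low=99
v=-.087
for k in range(8):
    v+=.0003
    env.movel(tgt(v),velocity=.01,guard=6);env.hold(.05);t,y,f,fz,z=st();F=-f;low=min(low,F)
    print(f"{t:.2f} cmd{v*1e3:.1f} y{y:.2f} F{F:.2f} fz{fz:.1f}")
    if F>low+2.5 or F>14: break
```

```text
[ 2.4017e+01 -8.8076e+01 -9.4430e+00  5.1230e+00  4.2000e-02]
24.32 cmd-86.7 y-87.92 F11.25 fz5.0
24.62 cmd-86.4 y-87.73 F11.56 fz5.1
24.92 cmd-86.1 y-87.57 F12.77 fz5.1
25.22 cmd-85.8 y-87.39 F13.98 fz3.5
```

Force per mm of tip travel is now about 6.6 N/mm, which matches the mat. So the lid is against the end wall and moving with the case. Peak was 14 N here, well under 30 N. Backing off to look.

Run:
```python
from h import *
env.movel(tgt(-.100),velocity=.03);print(np.round(st(),3))
env.movel(tgt(-.118),velocity=.08)
p=tgt(-.118);p[2]=.14;env.movel(p,velocity=.15)
g=eyes.grab_frame("wrist");save(g,"w9.png")
import pickle;pickle.dump(g,open("w9.pkl","wb"))
env.reach([.30,-.30,.25],quat(np.radians(-45)).tolist());print(np.round(st(),3))
g=eyes.grab_frame("top");save(g,"t9.png");save(g,"t9b.png",(215,170,320,240),7)
pickle.dump(g,open("t9.pkl","wb"))
g=eyes.grab_frame("scene");save(g,"s9b.png",(215,190,350,280),5.8)
```

```text
[ 2.5842e+01 -9.9843e+01 -1.6500e-01 -1.0000e-01  4.1000e-02]
[ 2.83750e+01 -3.90533e+02  9.00000e-01 -4.50000e-02  2.50000e-01]
```

View pics/t9.png

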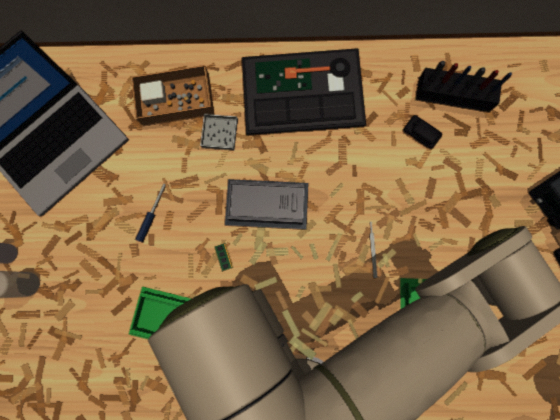

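View pics/t9b.png

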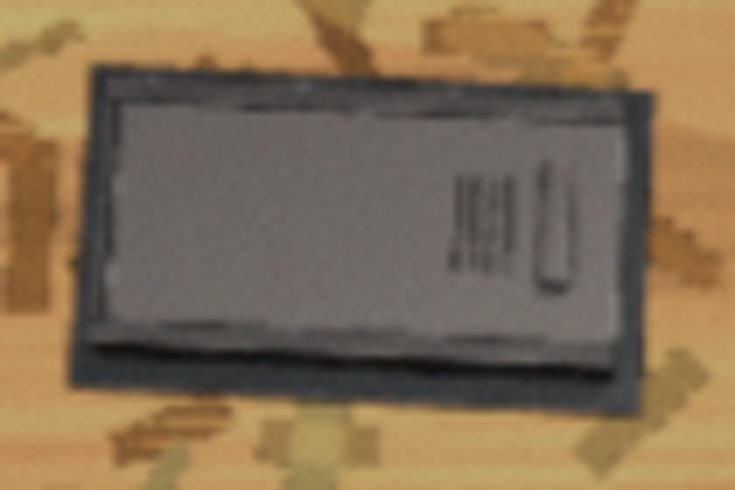

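View pics/s9b.png

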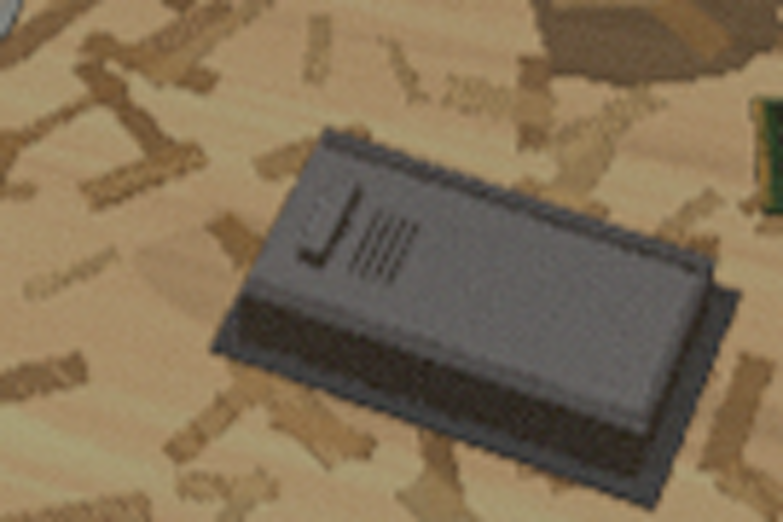

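View pics/w9.png

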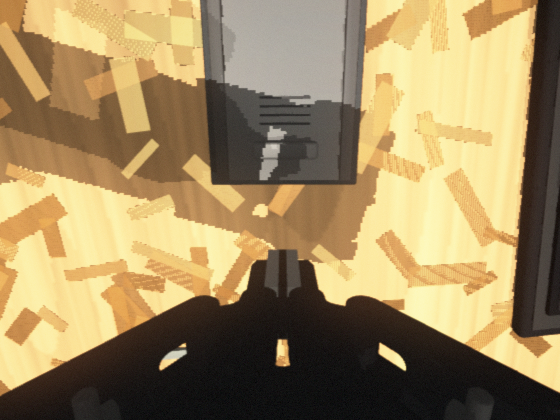

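Every view shows the lid tail flush with the case's mouth end: wrist view row 183 across the full width, and x of about 627 in the top crop. That's where a fully shut lid should be. The other items look unmoved and the robot is clear.

Run:
```python
from h import *
job.hand_in();print(monitor.sense()["clock"])
```

```text
the job is handed in; nothing more can be done
the job is handed in; nothing more can be done
```

The driver is lying flat in the bay and the lid is fully shut. I handed the job in at about 28 s of the 58 s allowed.

- **Driver:** I set it on the bay floor at about 30° to the case's x axis, because the open fingers (114 mm) would not fit across the 82 mm bay. Floor contact came at the expected height before I let go. The picture after release showed it lying flat in the bay.
- **Lid:** I pushed it shut with closed fingers behind the thumb bar. The ridge gave way at 18.2 N and the push fell to 9 N.
- **End wall:** I eased on to 14 N, well under the 30 N limit. The force then rose at the mat's own stiffness, so the lid was against the wall and moving with the case. Then I backed off.
- **Last checks:** The lid's tail is flush with the mouth end in the last top, scene and wrist views, and the robot is clear and touching nothing. By eye, the other things on the bench are where they were, except what the arm hid in the last top view. My measurements agreed to within 1–3 mm, and no check failed.

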